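Run the module shuttle to the test station mark

ROBOT

A 7-joint arm with a two-finger parallel gripper is mounted at the origin on the work surface. World frame = base frame: x ahead of the robot, y to its left, z up, the work surface at z = 0. Lengths are in m, angles in rad, forces in N, time in s.
With the tool pointing down it reaches from about 0.425 to 1.025 m from the base axis. Payload 3.6 kg.
Tool frame: the origin (TCP) lies at the very end of the fingers, on their centre line; the grasp point (between the pads) lies 19 mm behind it (grasp_offset is the distance from the TCP to the grasp point, in m); z points along the fingers, y is the line along which they close (so a half turn about z gives the same grasp; the last joint's range is limited). The gripper opens to 85 mm and grips with 20 to 120 N. Pads are 22 mm wide; open, the fingers measure 114 mm over their backs; the gripper's body (76 mm by 85 mm) begins 54 mm behind the grasp point. The pads swing forward as they close: fully open they stand 13 mm farther back than shut.
Start: joints at [1.083, 0.591, 0.048, 1.609, -0.033, 0.943, -0.034], TCP at [0.278, -0.67, 0.231] pointing down, gripper open.
Joint ranges: [-2.69, 2.69], [-0.47, 2.24], [-1.27, 1.36], [0.19, 2.51], [-1.53, 4.68], [0.08, 2.07], [-3.09, 3.09]. Speed limits (rad/s): [2.57, 2.57, 3.14, 3.14, 3.14, 3.14, 3.14].

INTERFACE

Orientations are given as a rotation vector (axis times angle).
In Python, from workcell import * gives the robot as it stands. Calls block until the motion is done:
- move_ptp(position, orientation): joint-space move of the TCP to a pose.
- line_to(position, rotation=None, rate=0.15): straight line of the TCP; rotation=None keeps the orientation; rate is the mean speed in m/s.
- move_joints(angles): joint-space move.
- gripper_open() and close_gripper(strength=None): open the fingers fully, or close them until they stop; strength is the grip in N (None keeps the last).
- sleep(seconds).
- solve_ik(position, orientation): joint angles nearest the present ones, or None.
- snapshot(name): name is "scene" or "top"; returns (picture, depth): 384x512x3 uint8, red, green, blue; 384x512 float32, m along the optical axis (not along the pixel's ray), 0 where there is no reading.
- camera_info(name): a dict with "vfov" (degrees; the focal length in pixels is half the picture's height over the tangent of half this angle, whatever the lens; pixels are square), "cx", "cy" (the principal point, pixels), "origin" and "rotation" of the camera in the world. Camera axes: x right, y up, looking along -z (the intrinsics and any distortion apply to the point x, -y, -z); pixel columns grow to the right and rows downward; lengths in m; the calibration is good to about 2 mm. A picture is of the moment at which its call begins. camera_info takes no time and is no camera call.
A pose or a line that the arm cannot do raises IKError and nothing moves.
- close_job(): hands the job in; it is judged then, once.
Readings, each from a call of its own:
- read_clock(): time.
- read_q(): joint angles.
- read_qvel(): joint speeds.
- read_joint_torque(): joint torques, N m.
- read_eef_pos(): TCP position.
- read_tool_rot(): TCP orientation.
- read_contact_force(): force on the tool from outside, world axes, zero at the start.
- read_moment(): the same for the moment, N m.
- read_opening(): finger opening in m.
- read_finger_force(): force on a finger pad.
Only numpy, scipy, OpenCV 4.12 (cv2) and the standard library are available. Lean on these libraries where they do the work, as an engineer would, in place of code of your own. Each camera call takes 0.05 s, during which the arm holds its last target. There are 200 camera calls.

TASK

Push the loaded shuttle carriage along its rail, away from the end it is parked at, getting it up to the line's pace of at least 0.1 m/s on the way, and brake it to rest with its index fin opposite the pointer of the mark post, without hitting the stop at the far end of the rail. It runs almost without friction and is to be driven only by its two spring buffers, from inside the open push bay: touch nothing else on the carriage and leave the other things on the bench alone. Finish with the gripper clear of the carriage and the carriage standing still at the mark.

Things in the scene. Friction and masses are not known exactly. Their poses are not given: they have to be found in the camera images.
- rail: fixed aluminium transfer rail lying on the bench, 880 mm long, 100 mm wide; origin under its middle on the bench; its y axis is the direction of travel (towards the far stop), z up, x away from the robot. It is level. Dark stop blocks 75 mm high stand on both ends, their faces 405 mm from the middle.
- carriage (a joint): travel of the carriage along the rail's +y, m: 0 at the near stop (parking end), 0.500 striking the far stop; bay and index lie at rail y = value - 0.250. Moving mass nominally 4.0 kg (varies, 3.2 to 4.7). Runs nearly free: drag about 0.35 N per m/s plus 0.01 N dry friction, so it coasts for many seconds.
- deck: carriage body and load, one rigid part: aluminium deck 150 mm wide (x), 310 mm long (y), top 64 mm above the bench, with a bolted-on power module (transformers, capacitors) up to 116 mm above the bench, and on the robot side at both ends two grey brackets, 82 mm high, that carry the buffers. Origin at the carriage centre, 30 mm above the bench. Not to be touched.
- bay (a point): centre of the open push bay on the robot side of the deck, between the two buffer faces, 52 mm above the bench; nothing but air down to the bench. The bay is 190 mm long (y) between the unpressed buffer faces; the deck's edge is 50 mm from it towards +x, the robot side is open.
- buffer_lead (a joint): compression, m, of the spring buffer at the bay's +y end: 0 unpressed, 0.035 bottomed. Pressing it to +y drives the carriage to +y. White block 90 mm wide (x), 34 to 74 mm above the bench, flat face 95 mm from the bay centre when unpressed. Spring 80 N/m, no preload, light damping 1.5 N s/m: it throws back what runs into it.
- buffer_trail (a joint): the same spring buffer at the bay's -y end, facing +y, its face 95 mm from the bay centre when unpressed; pressing it towards -y pushes the carriage to -y, which brakes it. 0 unpressed, 0.035 bottomed, 80 N/m.
- buffer_lead_cap: black rubber cover on top of the leading buffer, moves with it: 4 mm thick, its top 78 mm above the bench, set back 8 mm from the buffer's face; origin above the buffer's face. Not to be touched.
- buffer_trail_cap: the same cover on the trailing buffer. Not to be touched.
- index (a point): tip of the pointed dark index fin on the middle of the deck's far (+x) edge, 58 mm above the bench
- mark: fixed steel mark post beyond the rail, 66 mm high, with a pointer towards the rail at 58 mm height; origin on the bench below the pointer's tip, axes parallel to the rail's. The carriage is at the mark when the index has the same rail y as this origin; the fin passes the pointer tip at about 6 mm.
- spray_can: bystander: standing metal can, 52 mm across, 160 mm high
- screwdriver: bystander: screwdriver lying on the bench
- parts_bin: bystander: black open bin 120 x 100 x 60 mm

How it is judged:
By the outcome, as a careful person would: the job done as asked, in the order asked, and still so for the second after the job is handed in, with the robot touching nothing.
It also fails if it takes over 34 s, if anything falls off the work surface, if the arm or the gripper's body presses on something with over 40 N, if the wrist force passes 120 N, or if a joint passes its speed limit or range.

## Working session

There is one attempt and no reset: what is moved stays moved. The work goes in short steps, each a Python script; the robot and the scene stay as the last script left them, time stands still between calls to the robot, and variables do not carry over. Pictures are saved under pics/ and viewed, at most 10 in all, crops included, and the job is handed in when it is done.

```bash
ls; mkdir -p pics; python3 - <<'E'
from workcell import *
import cv2,numpy as np
for n in("scene","top"):
    p,d=snapshot(n); cv2.imwrite(f"pics/{n}0.png",p[:,:,::-1]); np.savez(f"{n}0.npz",p=p,d=d); print(n,camera_info(n))
print(read_clock(),read_tool_rot())
E
```

```text
pics
scene {'vfov': 50.38581832468443, 'cx': 252.67752067125483, 'cy': 187.98870842069297, 'origin': array([ 0.92849713, -0.66001044,  1.19988828]), 'rotation': array([0.60326413, 0.15709344, 0.50030891])}
top {'vfov': 45.04427604533213, 'cx': 263.4614632079262, 'cy': 188.85708148657173, 'origin': array([0.3797702 , 0.0128633 , 1.43822676]), 'rotation': array([ 0.08883913, -0.09016141, -1.54729554])}
0.1 [-3.07898197e+00 -6.14224544e-01  8.41001284e-04]
```

View pics/scene0.png

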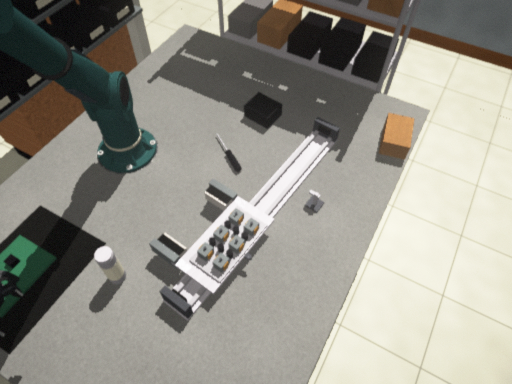

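View pics/top0.png

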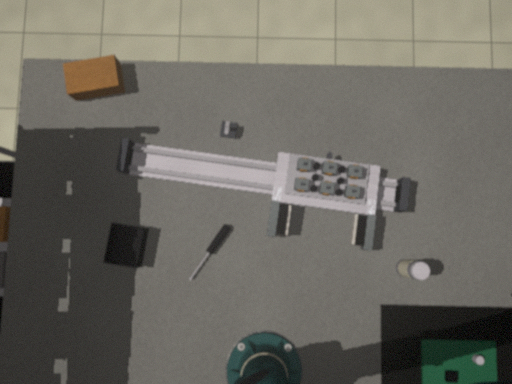

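The top view shows the rail running from the far stop (125,157) to the near stop (403,195). The carriage is parked at the right with its fin near (333,156), and the mark post is at (230,128). Buffer brackets are at (280,218) and (368,230), and the can is at (418,270). The scene view agrees, with the mark at (313,200).

```bash
cat > h.py <<'E'
import numpy as np,cv2
from scipy.spatial.transform import Rotation as R
from workcell import *
def ray(n):
    c=camera_info(n); f=192/np.tan(np.radians(c["vfov"]/2)); return c,f,R.from_rotvec(c["rotation"]).as_matrix()
def cloud(n,d):
    c,f,M=ray(n); v,u=np.mgrid[:384,:512]
    P=np.stack([(u-c["cx"])/f*d,-(v-c["cy"])/f*d,-d],-1)
    return P@M.T+c["origin"]
def pix2w(n,u,v,z):
    c,f,M=ray(n); r=M@np.array([(u-c["cx"])/f,-(v-c["cy"])/f,-1]); o=c["origin"]; return o+r*(z-o[2])/r[2]
def w2pix(n,p):
    c,f,M=ray(n); q=M.T@(np.array(p)-c["origin"]); return np.array([c["cx"]-f*q[0]/q[2],c["cy"]+f*q[1]/q[2]])
E
python3 - <<'E'
from h import *
for n in("scene","top"):
    z=np.load(n+"0.npz"); P=cloud(n,z["d"]); 
    print(n,w2pix(n,[0,0,0]),w2pix(n,[.278,-.67,.231]))
    pts=[(60,200),(150,300),(200,90),(300,250),(350,150)] if n=="scene" else [(50,300),(180,300),(300,100),(450,100),(200,80),(350,300)]
    for u,v in pts: print((u,v),P[v,u].round(4))
    # stop tops
    Z=P[...,2]; m=((Z>.065)&(Z<.085)&(z["d"]>0)).astype(np.uint8)
    k,l,s,c=cv2.connectedComponentsWithStats(m)
    for i in range(1,k):
        if s[i,4]>12: q=P[l==i]; print(s[i],q.mean(0).round(4),q.min(0).round(3),q.max(0).round(3))
p=np.load("top0.npz")["p"][:,:,::-1]
cv2.imwrite("pics/t1.png",cv2.resize(p[110:260,105:425],None,fx=2.5,fy=2.5,interpolation=cv2.INTER_CUBIC))
p=np.load("scene0.npz")["p"][:,:,::-1]
cv2.imwrite("pics/s1.png",cv2.resize(p[110:320,140:350],None,fx=2.85,fy=2.85,interpolation=cv2.INTER_CUBIC))
E
```

```text
scene [127.18422716 149.40153992] [ 11.71164035 316.19207886]
(60, 200) [-0.0532 -0.3006  0.0006]
(150, 300) [ 0.4466 -0.4324  0.0008]
(200, 90) [0.0564 0.4193 0.0021]
(300, 250) [ 0.7671 -0.059   0.0021]
(350, 150) [ 7.486e-01  4.234e-01 -2.000e-04]
[409  13   6   6  22] [0.6991 1.3014 0.075 ] [0.687 1.284 0.065] [0.709 1.32  0.084]
[129  15  14  11  56] [-0.4281  0.6087  0.0743] [-0.457  0.582  0.065] [-0.413  0.651  0.085]
[388  50   6   5  19] [0.7018 0.9802 0.0749] [0.69  0.974 0.065] [0.711 0.988 0.084]
[383 112  31  37 828] [0.8802 0.5456 0.0705] [0.815 0.46  0.065] [0.942 0.639 0.077]
[314 116  26  17 186] [0.6327 0.4322 0.0733] [0.581 0.414 0.065] [0.682 0.454 0.082]
[104 129  37  23 157] [ 0.0394 -0.0294  0.0767] [-0.04  -0.067  0.065] [0.069 0.056 0.085]
[ 176  179   92  113 2304] [ 0.5484 -0.162   0.0729] [ 0.399 -0.336  0.065] [ 0.646 -0.001  0.085]
[199 229  15  15  61] [ 0.5022 -0.192   0.0691] [ 0.486 -0.225  0.065] [ 0.518 -0.161  0.079]
[149 233  38  31 583] [ 0.4234 -0.287   0.0787] [ 0.362 -0.319  0.065] [ 0.477 -0.25   0.085]
[191 242  10   9  28] [ 0.4881 -0.237
[... 1205 characters left out ...]
3] [ 0.483 -0.422  0.065] [ 0.582 -0.382  0.082]
[371 183   7  12  27] [ 0.5468 -0.3177  0.0667] [ 0.529 -0.326  0.065] [ 0.562 -0.307  0.069]
[367 195   8   9  19] [ 0.5127 -0.3054  0.0667] [ 0.502 -0.316  0.065] [ 0.526 -0.295  0.07 ]
[328 203   9   6  15] [ 0.4907 -0.1901  0.0674] [ 0.484 -0.203  0.065] [ 0.5   -0.179  0.071]
[336 202  12   8  23] [ 0.4912 -0.2197  0.0663] [ 0.482 -0.236  0.065] [ 0.503 -0.203  0.069]
[351 210  25  40 677] [ 0.421  -0.282   0.0781] [ 0.366 -0.317  0.065] [ 0.481 -0.247  0.085]
[401 260   8  17  35] [ 0.3156 -0.3988  0.0744] [ 0.291 -0.41   0.065] [ 0.337 -0.393  0.085]
[241 352  47  25 130] [0.05   0.0022 0.0789] [ 0.007 -0.064  0.065] [0.069 0.066 0.085]
```

View pics/t1.png

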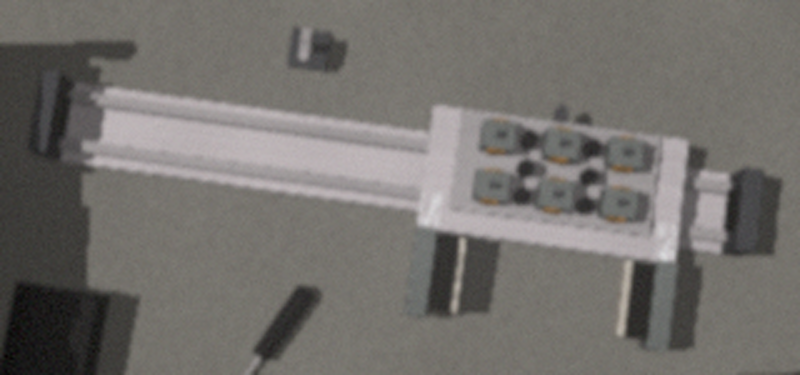

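View pics/s1.png

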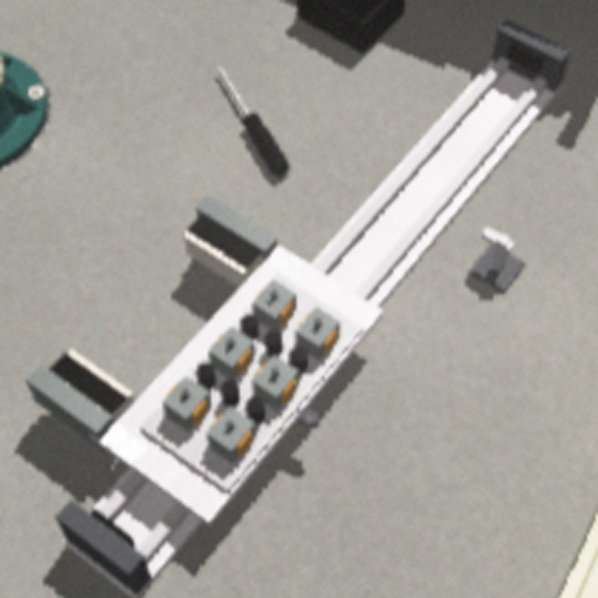

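The crops show the mark post (white bar with a dark part) at (227,127) in the top view and (314,199) in the scene view. The dark fin is near (330,155) in the top view. I'll zoom in on both.

```bash
python3 - <<'E'
from h import *
def crop(n,u,v,r=16):
    p=np.load(n+"0.npz")["p"][:,:,::-1]; return cv2.resize(p[v-r:v+r,u-r:u+r],(380,290) if 0 else (290,290),interpolation=cv2.INTER_NEAREST)
a=np.hstack([crop("top",230,130),crop("top",332,156)]);b=np.hstack([crop("scene",314,200),crop("scene",250,256)])
cv2.imwrite("pics/m.png",np.vstack([a,b]))
z=np.load("top0.npz");P=cloud("top",z["d"]);print((P[120:140,220:242,2]*1000).round().astype(int))
E
```

```text
[[  -2    4    2   -1   -6    0   -2   -1   -1   -2   -1    4    5    1
    -5   -5   -2   -3    0    2    0   -4]
 [   3    2    2    4   11    7   61   60 1438   62    2   -9    0    0
    -3    4    0   -3    0    2    0    0]
 [  -1    4    8    5    6   11   67   65   63   64    6    9    9    7
  1438    8    1    5    2    0    1   -4]
 [   3    1    7   11    8    6   66   67   64   66    8    5   15   12
     9    7    7    6    7    1   -1    0]
 [   7    3    7    6    7   62   68   65   70   57   12   10    5    9
     8    9    7    4   -1   -4   -3   -1]
 [   2    6   10    7   14   62   67   64   65   55    4    8    9    6
     5    6    9   -2   -2    2    3    3]
 [  -1    5    5   10    7   65   67   63   67   55   22   10   12   12
     9    6    6    0   -4    2   -1    4]
 [   1   13    4   12    5   60   66   66   65   60   26    7   11   11
     7   11    6    2    1    2   -1    7]
 [  -2    9   12   14   14   62   66   61   66   45   18    7    2    8
    12    6    9    7   -3   -2    4   -2]
 [   0    7    1    5    9   65   60   65   62   32   12    7    
[... 500 characters left out ...]
  3    2]
 [   6    6    8    3   12    6   56    6    5    9    8   11    2   12
     5    4    0   -5   -1    6    2   -3]
 [  10   10   10    8   14   10    9    9    9    2    6    7   10    6
    15    5   -3    0   -2   -3    1   -5]
 [   0    2    6    6    9    5    4    7   12    5    6    8    8    4
    12    6    5   -3    2    0   -2    5]
 [  -3   -2   -5    3    2   -3   -1    4    0    1    7   11    3    3
    11    4   -1    2    0   -6    0    6]
 [   5    5    0    1    1    7    0    0   -4    0    4    2   -4    4
     1    3    2    0    3    4   -2    0]
 [   1   -2   -2   -2    3   -2    1    1    2   -9   -2    3    4   -9
     3    2   -4   -1    2   -1    0    0]]
```

View pics/m.png

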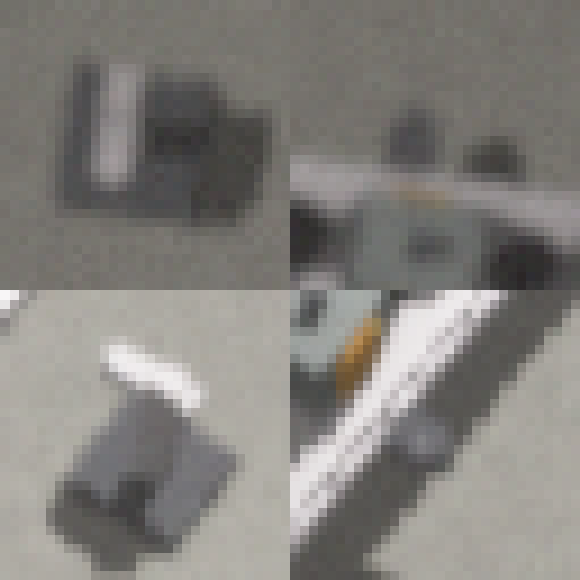

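```bash
python3 - <<'E'
from h import *
C=np.array([.5825,.0155]);e=np.array([.0995,.836]);e/=np.linalg.norm(e);nx=np.array([e[1],-e[0]])
def rl(p): d=p[:2]-C; return (d@nx).round(4),(d@e).round(4)
for n,m,f in(("top",(225.9,134.2),(329,151.1)),("scene",(309.1,190.7),(251.2,256.6))):
    for q in(m,f): w=pix2w(n,*q,.058); print(n,w.round(4),rl(w))
    P=cloud(n,np.load(n+"0.npz")["d"]).reshape(-1,3); x=(P[:,:2]-C)@nx; y=(P[:,:2]-C)@e; Z=P[:,2]
    b=(x>-.19)&(x<-.085)&(Z>.06)&(Z<.09)&(abs(y+.25)<.17)
    print("brackets",np.histogram(y[b],np.arange(-.42,-.08,.01))); print(x[b].min(),x[b].max())
    for s in(1,-1):
        k=(Z>.069)&(Z<.082)&(abs(x)<.06)&(s*y>.39)&(s*y<.46); print("stop",s,np.median(x[k]),np.percentile(y[k],[2,50,98]))
    # deck edges
    k=(Z>.055)&(Z<.075)&(x>.06)&(x<.1)&(abs(y+.25)<.17);print("deck",np.percentile(x[k],[2,98]),np.percentile(y[k],[1,99]))
print(C,e)
bay=C-.25*e-.125*nx;print(bay)
bay=np.r_[bay,.052]; yaw=np.arctan2(-e[0],e[1])
E
```

```text
top [0.703  0.1312 0.058 ] (np.float64(0.106), np.float64(0.1292))
top [ 0.6577 -0.1826  0.058 ] (np.float64(0.0981), np.float64(-0.1879))
brackets (array([  0,   0,   0,   0,   0,   0,   0,  52, 105, 121, 106,  98, 105,
        78,   0,   0,   0,   0,   0,   0,   0,   0,   0,   0,   0,   0,
         0,   0,   0,   0,   0,   0,  47]), array([-0.42, -0.41, -0.4 , -0.39, -0.38, -0.37, -0.36, -0.35, -0.34,
       -0.33, -0.32, -0.31, -0.3 , -0.29, -0.28, -0.27, -0.26, -0.25,
       -0.24, -0.23, -0.22, -0.21, -0.2 , -0.19, -0.18, -0.17, -0.16,
       -0.15, -0.14, -0.13, -0.12, -0.11, -0.1 , -0.09]))
-0.17936476563825288 -0.08527630274013105
stop 1 0.0010698381848883878 [0.40668395 0.42364188 0.43757256]
stop -1 -0.0010672695161208982 [-0.4344638  -0.42132888 -0.40471437]
deck [0.0606038  0.09128238] [-0.34154798 -0.08393329]
scene [0.7041 0.1306 0.058 ] (np.float64(0.1071), np.float64(0.1287))
scene [ 0.6544 -0.1812  0.058 ] (np.float64(0.0946), np.float64(-0.1868))
brackets (array([  0,   0,   0,   0,   0,   0,   0, 107,  94,  85,  78,  79,  71,
        29,   0,   0,   0,   0,   0,   0,   0,   0,   0,   0,   0,   0,
         0,   0,   0,   0,   0,   0,  84]), array([-0.42, -0.41, -0.4 , -0.39, -0.38, -0.37, -0.36, -0.35, -0.34,
       -0.33, -0.32, -0.31, -0.3 , -0.29, -0.28, -0.27, -0.26, -0.25,
       -0.24, -0.23, -0.22, -0.21, -0.2 , -0.19, -0.18, -0.17, -0.16,
       -0.15, -0.14, -0.13, -0.12, -0.11, -0.1 , -0.09]))
-0.18144208395625497 -0.0850101838405939
stop 1 -0.0003598463359266632 [0.40471821 0.42043448 0.43640204]
stop -1 -0.00029320234572232073 [-0.43667495 -0.42391001 -0.40657732]
deck [0.06059493 0.08897124] [-0.34504621 -0.08463388]
[0.5825 0.0155] [0.118185   0.99299159]
[ 0.4288298  -0.21797477]
```

The pointer tip is at rail y ≈ 0.129 and the fin is at −0.1875, so the carriage is parked at about 0.0625 m and needs about 316 mm of travel.

Plan: drive the tool at about 0.07 m/s against the lead buffer, which throws the carriage to about 0.13 m/s. Then catch it on the trail buffer with the tool moving at about 0.47 of the carriage speed, so it bounces to rest. Small corrections follow from camera tracking. First I'll enter the bay and test line timing and tracking.

```bash
cat >> h.py <<'E'
C=np.array([.5825,.0155]);e=np.array([.0995,.836]);e/=np.linalg.norm(e);nx=np.array([e[1],-e[0]])
X=-.130
def T(y,z=.05,x=X): return np.r_[C+x*nx+y*e,z]
def rail(p): d=np.array(p)[:2]-C; return np.array([d@nx,d@e])
def rect(p,z=.105,x0=0.,x1=.075,y0=-.40,y1=.42):
    # rail-aligned 1 mm/px picture of plane z: column = y, row = x
    q=[(x0,y0),(x0,y1),(x1,y1),(x1,y0)]; src=np.float32([w2pix("scene",np.r_[C+a*nx+b*e,z]) for a,b in q])
    dst=np.float32([((b-y0)*1e3,(a-x0)*1e3) for a,b in q])
    return cv2.warpPerspective(p,cv2.getPerspectiveTransform(src,dst),(int((y1-y0)*1e3),int((x1-x0)*1e3)),flags=cv2.INTER_CUBIC)
TM=rect(np.load("scene0.npz")["p"])[:,400-187-110:400-187+110]
def track(p):
    s=cv2.matchTemplate(rect(p),TM,cv2.TM_CCOEFF_NORMED)[0]; i=int(s.argmax()); 
    a,b,c=s[i-1:i+2]; return (i+.5*(a-c)/(a-2*b+c)-103)/1e3-.1873, s[i]
def see():
    t=read_clock(); p,d=snapshot("scene"); y,s=track(p); return t,y,s
E
python3 - <<'E'
from h import *
print(track(np.load("scene0.npz")["p"]))
best=None
for a in(83.2,-96.8):
    r=np.pi*np.array([np.cos(np.radians(a/2)),np.sin(np.radians(a/2)),0])
    js=[solve_ik(T(-.187,.231),r),solve_ik(T(-.187),r),solve_ik(T(.16),r)]
    print(a,[None if j is None else np.round(j,2) for j in js])
print(read_clock())
E
```

```text
(np.float32(-0.18729691), np.float32(1.0))
83.2 [array([ 0.53,  0.27, -0.34,  2.18,  0.14,  0.71, -0.03]), array([ 0.35,  0.6 , -0.14,  2.31,  0.31,  0.25, -0.19]), array([-0.34,  0.63, -0.18,  2.2 ,  0.32,  0.34, -0.91])]
-96.8 [array([-0.18,  0.29,  0.53,  2.21, -0.22,  0.7 , -2.76]), array([-0.  ,  0.63,  0.34,  2.33, -0.75,  0.29, -2.26]), array([ 0.26,  0.9 , -1.08,  2.18,  1.16,  0.85,  1.44])]
0.1
```

```bash
python3 - <<'E'
from h import *
a=np.radians(41.6); r=np.pi*np.array([np.cos(a),np.sin(a),0])
close_gripper(20); print(read_clock(),read_opening())
line_to(T(-.187,.231),r,.35); print(read_clock())
line_to(T(-.187),r,.18); print(read_clock(),rail(read_eef_pos()),read_eef_pos()[2])
y=-.187
for i in range(4):
    y+=.0105; line_to(T(y),r,.07); print(read_clock(),rail(read_eef_pos())[1]-y)
p,d=snapshot("scene"); print(track(p),read_contact_force()); cv2.imwrite("pics/b.png",cv2.resize(p[110:320,140:350,::-1],None,fx=2.8,fy=2.8,interpolation=cv2.INTER_CUBIC))
E
```

```text
0.8667 -8.573154903496196e-06
2.55
3.7083 [-0.12954783 -0.18723895] 0.050509299487425274
4.0083 0.0004525667286059687
4.3083 0.0003372794200519891
4.6083 0.000288845149094219
4.9083 0.0002610756069495179
(np.float32(-0.18729684), np.float32(0.99949914)) [-0.53009616  0.20951174  0.4449787 ]
```

View pics/b.png

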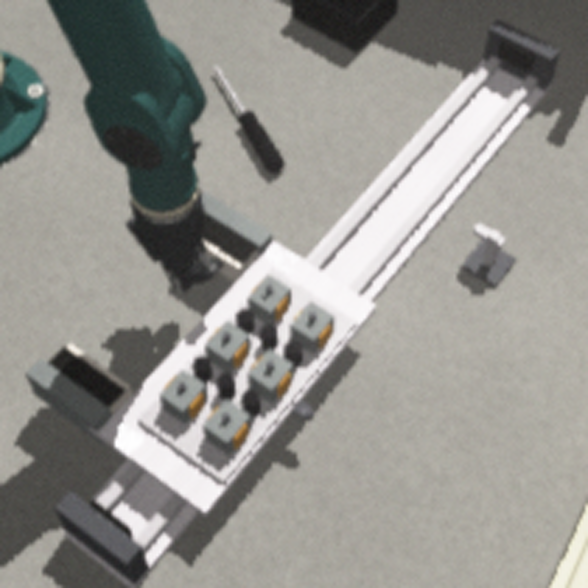

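The gripper is cleanly in the bay at crop (190,260), near the lead buffer, and the carriage hasn't moved. Each line costs an extra 0.15 s settle, so I'll simulate launch and catch with that profile.

```bash
cat > sim.py <<'E'
import numpy as np
def mj(s): s=np.clip(s,0,1); return s**3*(10-15*s+6*s*s)
def sim(segs,y0,yb,v,m,half=.095-.011,dt=.002,rest=.15,prof=mj):
    """segs: (dy,move time); tool y0, bay yb -> final tool,bay,v, max comp, vmax"""
    k,c=80,1.5; mc=vm=0; y=y0; log=[]; t=0
    for dy,tm in segs:
        n=int(round((tm+rest)/dt))
        for i in range(n):
            yt=y+dy*prof(i*dt/tm) if tm else y; yv=(dy*(prof((i+1)*dt/tm)-prof(i*dt/tm))/dt) if tm else 0
            F=0
            cl=yt-(yb+half); ct=(yb-half)-yt
            if cl>0: F=max(0,k*cl+c*(yv-v)); mc=max(mc,cl)
            elif ct>0: F=-max(0,k*ct+c*(v-yv)); mc=max(mc,ct)
            a=(F-.35*v-(.01*np.tanh(v/1e-3)))/m; v+=a*dt; yb+=v*dt; vm=max(vm,v); t+=dt
        y+=dy; log.append((round(t,2),yb,v))
    return y,yb,v,mc,vm,log
E
python3 - <<'E'
from sim import *
tri=lambda s:np.clip(s,0,1)
for m in(3.2,4,4.7):
  for u in(.065,.072):
    for h in(.082,.084,.086):
      for P in(mj,tri):
        r=sim([(u*.25,.1)]*4+[(.005,.1)],-.145,-.1873,0,m,h,prof=P); print(m,u,h,P is mj,*np.round(r[:5],4))
# one smooth long line for comparison
for m in(3.2,4,4.7):
  for D,t in((.10,1.1),(.1,1.0),(.09,.9)):
    r=sim([(D,t),(0,.2)],-.145,-.1873,0,m); print("long",m,D,t,*np.round(r[:5],4))
E
```

```text
3.2 0.065 0.082 True -0.075 -0.141 0.0956 0.0169 0.0981
3.2 0.065 0.082 False -0.075 -0.1409 0.0967 0.0166 0.0996
3.2 0.065 0.084 True -0.075 -0.1451 0.0921 0.0167 0.0943
3.2 0.065 0.084 False -0.075 -0.1451 0.0929 0.0165 0.0952
3.2 0.065 0.086 True -0.075 -0.1491 0.0891 0.0165 0.0911
3.2 0.065 0.086 False -0.075 -0.1491 0.0897 0.0163 0.0917
3.2 0.072 0.082 True -0.068 -0.1261 0.1174 0.0189 0.1217
3.2 0.072 0.082 False -0.068 -0.1263 0.1175 0.0182 0.1218
3.2 0.072 0.084 True -0.068 -0.1309 0.1115 0.0188 0.1154
3.2 0.072 0.084 False -0.068 -0.1309 0.1123 0.0183 0.116
3.2 0.072 0.086 True -0.068 -0.1354 0.1062 0.0187 0.1095
3.2 0.072 0.086 False -0.068 -0.1353 0.1076 0.0183 0.1108
4 0.065 0.082 True -0.075 -0.1448 0.0937 0.0182 0.0953
4 0.065 0.082 False -0.075 -0.1448 0.0943 0.018 0.0959
4 0.065 0.084 True -0.075 -0.1488 0.0895 0.0177 0.0909
4 0.065 0.084 False -0.075 -0.1488 0.0902 0.0176 0.0916
4 0.065 0.086 True -0.075 -0.1527 0.0857 0.0173 0.0869
4 0.065 0.086 False -0.075 -0.1528 0.0862 0.0171 0.0874
4 0.072 0.082 True -0.068 -0.1315 0.1129 0.021 0.1151
4 0.072 0.082 False -0.068
[... 701 characters left out ...]
 0.112
4.7 0.072 0.084 True -0.068 -0.1392 0.1054 0.0218 0.1068
4.7 0.072 0.084 False -0.068 -0.1393 0.1058 0.0215 0.1072
4.7 0.072 0.086 True -0.068 -0.1431 0.1008 0.0212 0.102
4.7 0.072 0.086 False -0.068 -0.1432 0.1013 0.021 0.1025
long 3.2 0.1 1.1 -0.045 -0.0045 0.2007 0.028 0.2168
long 3.2 0.1 1.0 -0.045 -0.0077 0.2091 0.0299 0.2247
long 3.2 0.09 0.9 -0.055 -0.0427 0.1826 0.0275 0.1952
long 4 0.1 1.1 -0.045 -0.0181 0.1923 0.0304 0.2039
long 4 0.1 1.0 -0.045 -0.0222 0.1989 0.0324 0.21
long 4 0.09 0.9 -0.055 -0.0557 0.1718 0.0295 0.1806
long 4.7 0.1 1.1 -0.045 -0.0285 0.185 0.0322 0.194
long 4.7 0.1 1.0 -0.045 -0.033 0.1904 0.0342 0.1989
long 4.7 0.09 0.9 -0.055 -0.065 0.1634 0.031 0.1701
```

```bash
python3 - <<'E'
from h import *
from sim import *
for m in(3.2,4,4.7):
    for h in(.082,.086): print(m,h,*np.round(sim([(.02,.1)]*4+[(.01,.1)],-.145,-.1873,0,m,h)[:5],4))
t0=read_clock()
for y in(-.125,-.105,-.085,-.065): line_to(T(y),rate=.2)
line_to(T(-.055),rate=.1); print(read_clock()-t0)
print(see()); sleep(.1); print(see()); sleep(.1);print(see(),rail(read_eef_pos()))
E
```

```text
3.2 0.082 -0.055 -0.1088 0.1429 0.0208 0.1483
3.2 0.086 -0.055 -0.1183 0.1318 0.021 0.1365
4 0.082 -0.055 -0.1154 0.1381 0.0238 0.1406
4 0.086 -0.055 -0.1235 0.131 0.0234 0.1331
4.7 0.082 -0.055 -0.1196 0.1372 0.0257 0.139
4.7 0.086 -0.055 -0.1275 0.1294 0.025 0.1309
1.25
(6.2083, np.float32(-0.11647724), np.float32(0.9891849))
(6.3583, np.float32(-0.09900207), np.float32(0.98601377))
(6.5083, np.float32(-0.08178001), np.float32(0.98165804)) [-0.1300672  -0.05542265]
```

Launched at about 0.116 m/s. Next I'll pre-position the tool and re-measure.

```bash
python3 - <<'E'
from h import *
line_to(T(0),rate=.15); print(read_clock())
for i in range(3):
    t=read_clock(); p,d=snapshot("scene"); print(t,track(p))
    P=cloud("scene",d).reshape(-1,3); x=(P[:,:2]-C)@nx; y=(P[:,:2]-C)@e
    k=(P[:,2]>.085)&(P[:,2]<.118)&(x>0)&(x<.07)&(abs(y)<.35); print(np.percentile(y[k],[5,95]).mean())
    if i<2: sleep(.05)
cv2.imwrite("pics/c.png",cv2.resize(p[165:255,220:340,::-1],None,fx=6,fy=6,interpolation=cv2.INTER_CUBIC)); print(rail(read_eef_pos()),read_clock())
d=np.load("scene0.npz")["d"];P=cloud("scene",d).reshape(-1,3); x=(P[:,:2]-C)@nx; y=(P[:,:2]-C)@e
k=(P[:,2]>.085)&(P[:,2]<.118)&(x>0)&(x<.07)&(abs(y)<.35); print(np.percentile(y[k],[5,95]).mean())
E
```

```text
7.075
7.075 (np.float32(-0.019054636), np.float32(0.9716608))
-0.02632268479308162
7.175 (np.float32(-0.008385748), np.float32(0.9710254))
-0.01560983966708547
7.275 (np.float32(0.0020886809), np.float32(0.968926))
-0.005175061424249755
[-0.13012694 -0.00127497] 7.325
-0.1952868118954344
```

View pics/c.png

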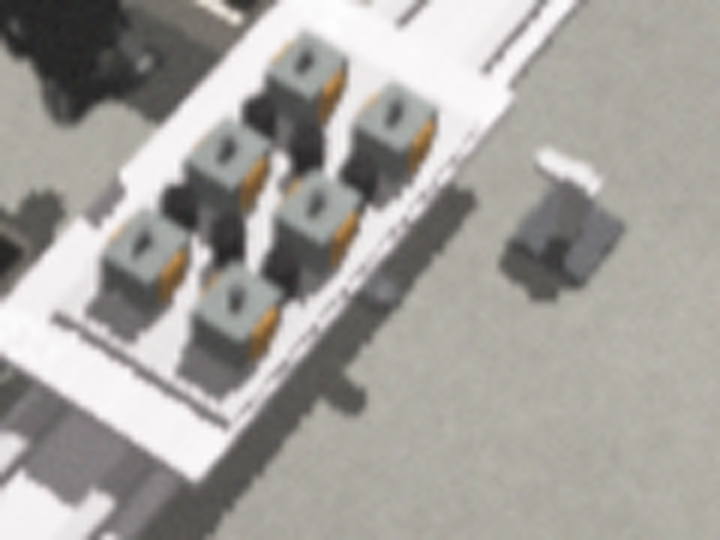

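The fin is at crop (398,297), full-frame (285.9,214.1), and the pointer tip is at full-frame (309,190.5). Everything is clear. Next I'll optimise the catch.

```bash
python3 - <<'E'
from h import *
from sim import *
from scipy.optimize import least_squares
print(rail(pix2w("scene",285.9,214.1,.058)))
st=(-.0005,.0078,.1043)
def segs(p): return [(p[0],.2)]+[(p[1]*.25,.1)]*6
def run(p,m=4.,h=.084,dv=0,prof=mj,y=0):
    s=segs(p); return sim(s,st[0],st[1]+y,st[2]+dv,m,h,prof=prof)
# first seg moves tool by p0, then steps of u
f=lambda p:[run(p)[1]-.129,run(p)[2]*.5]
best=min((least_squares(f,[a,u],diff_step=1e-3) for a in(-.02,-.005,.01) for u in(.035,.042,.05)),key=lambda r:r.cost)
p=best.x; print(p,best.cost)
for kw in({},dict(m=3.2),dict(m=4.7),dict(h=.082),dict(h=.086),dict(dv=.002),dict(dv=-.002),dict(y=.002),dict(prof=lambda s:np.clip(s,0,1))):
    r=run(p,**kw); print(kw,np.round(r[:4],4))
for l in run(p)[5]: print(np.round(l,4))
E
```

```text
[0.09538875 0.00356265]
[-0.01387748  0.04476575] 8.859802535323235e-22
{} [ 0.0528  0.129  -0.      0.0123]
{'m': 3.2} [0.0528 0.1282 0.0046 0.0106]
{'m': 4.7} [ 0.0528  0.1306 -0.0017  0.014 ]
{'h': 0.082} [0.0528 0.1258 0.0012 0.0128]
{'h': 0.086} [0.0528 0.1326 0.     0.0128]
{'dv': 0.002} [ 5.280e-02  1.276e-01 -1.000e-04  1.310e-02]
{'dv': -0.002} [0.0528 0.1307 0.001  0.0124]
{'y': 0.002} [0.0528 0.1278 0.0012 0.0128]
{'prof': <function <lambda> at 0x7f953c42fec0>} [ 0.0528  0.1289 -0.0002  0.0124]
[0.35   0.0436 0.1003]
[0.6    0.0683 0.0975]
[0.85   0.0923 0.0947]
[1.1    0.1144 0.0715]
[1.35   0.1266 0.0229]
[1.60e+00 1.29e-01 1.20e-03]
[ 1.85   0.129 -0.   ]
```

```bash
python3 - <<'E'
from h import *
t0=read_clock(); y=-.0139; line_to(T(y),rate=.0139/.2)
for i in range(6): y+=.01119; line_to(T(y),rate=.1119)
print(read_clock()-t0,y)
for i in range(3):
    t=read_clock(); p,d=snapshot("scene"); print(t,track(p))
    P=cloud("scene",d).reshape(-1,3); x=(P[:,:2]-C)@nx; yy=(P[:,:2]-C)@e
    k=(P[:,2]>.085)&(P[:,2]<.118)&(x>0)&(x<.07)&(abs(yy)<.35); print(np.percentile(yy[k],[5,95]).mean()+.1953-.1873)
    if i<2: sleep(.15)
q,d=snapshot("top"); print(rail(read_eef_pos()))
a=cv2.resize(p[175:215,290:330,::-1],(400,400),interpolation=cv2.INTER_CUBIC);b=cv2.resize(q[120:160,205:245,::-1],(400,400),interpolation=cv2.INTER_CUBIC)
cv2.imwrite("pics/d.png",np.hstack([a,b]))
E
```

```text
1.8500000000000005 0.053239999999999996
9.175 (np.float32(0.13000754), np.float32(0.93322885))
0.13187244038999482
9.375 (np.float32(0.1312271), np.float32(0.93277913))
0.132963887339521
9.575 (np.float32(0.13231277), np.float32(0.9328291))
0.13365008599930658
[-0.13000331  0.05305671]
```

View pics/d.png

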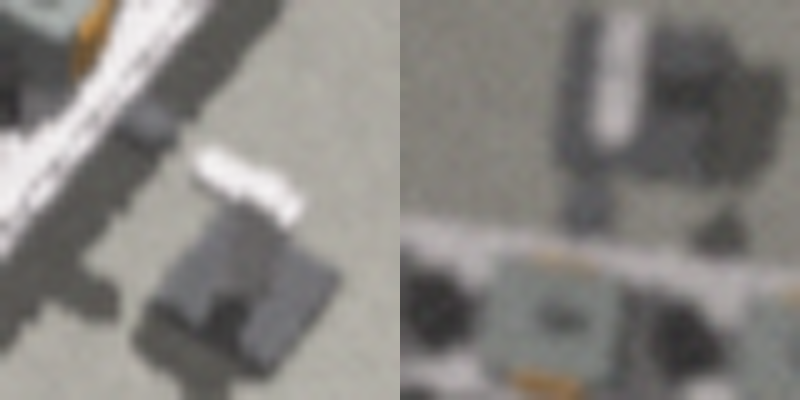

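The carriage is nearly stopped and creeping at about +5.5 mm/s. The fin tip is at crop (178,128) against the pointer tip at (193,160) in the scene view, and (190,170) against (212,147) in the top view, so it is a few mm past. I'll quantify that and nudge it back with the trail buffer.

```bash
python3 - <<'E'
from h import *
from sim import *
for n,f,m in(("top",(223.5,136.5),(225.7,134.2)),("scene",(307.3,187.3),(308.8,190.5))):
    print(n,rail(pix2w(n,*f,.058)),rail(pix2w(n,*m,.058)))
yb,v=.1329,.0053
for m in(3.4,4,4.6):
  for d in(.010,.012,.014,.016,.018):
    for h in(.083,.085):
      r=sim([(-d,.1),(d+.004,.1),(0,1.),(0,1.),(0,1.)],.0531,yb,v,m,h); print(m,d,h,[np.round(l,4) for l in r[5][1:]])
E
```

```text
top [0.09791592 0.1353108 ] [0.1059062  0.12975229]
scene [0.09461827 0.13716315] [0.10585896 0.12879031]
3.4 0.01 0.083 [array([ 0.5   ,  0.1245, -0.0246]), array([ 1.65  ,  0.0997, -0.0187]), array([ 2.8   ,  0.0813, -0.0134]), array([ 3.95  ,  0.0686, -0.0087])]
3.4 0.01 0.085 [array([ 0.5   ,  0.1276, -0.0164]), array([ 1.65  ,  0.1117, -0.0114]), array([ 2.8   ,  0.1012, -0.0069]), array([ 3.95e+00,  9.56e-02, -3.00e-03])]
3.4 0.012 0.083 [array([ 0.5   ,  0.1215, -0.0326]), array([ 1.65  ,  0.088 , -0.0258]), array([ 2.8   ,  0.062 , -0.0197]), array([ 3.95  ,  0.0425, -0.0143])]
3.4 0.012 0.085 [array([ 0.5   ,  0.1247, -0.0243]), array([ 1.65  ,  0.1001, -0.0184]), array([ 2.8   ,  0.082 , -0.0132]), array([ 3.95  ,  0.0696, -0.0085])]
3.4 0.014 0.083 [array([ 0.5   ,  0.1185, -0.0407]), array([ 1.65  ,  0.0762, -0.033 ]), array([ 2.8   ,  0.0424, -0.0261]), array([ 3.95  ,  0.0159, -0.02  ])]
3.4 0.014 0.085 [array([ 0.5   ,  0.1217, -0.0323]), array([ 1.65  ,  0.0886, -0.0255]), array([ 2.8   ,  0.0628, -0.0195]), array([ 3.95  ,  0.0436, -0.0141])]
3.4 0.016 0.083 [array([
[... 3145 characters left out ...]
  0.0777, -0.0163]), array([ 3.95  ,  0.0611, -0.0125])]
4.6 0.016 0.083 [array([ 0.5   ,  0.1197, -0.0383]), array([ 1.65  ,  0.0789, -0.0327]), array([ 2.8   ,  0.0444, -0.0276]), array([ 3.95  ,  0.0154, -0.0229])]
4.6 0.016 0.085 [array([ 0.5   ,  0.1223, -0.0314]), array([ 1.65  ,  0.0891, -0.0264]), array([ 2.8   ,  0.0615, -0.0218]), array([ 3.95  ,  0.0389, -0.0175])]
4.6 0.018 0.083 [array([ 0.5   ,  0.1174, -0.0448]), array([ 1.65  ,  0.0695, -0.0386]), array([ 2.8   ,  0.0283, -0.033 ]), array([ 3.95  , -0.0066, -0.0278])]
4.6 0.018 0.085 [array([ 0.5   ,  0.1199, -0.0379]), array([ 1.65  ,  0.0796, -0.0323]), array([ 2.8   ,  0.0454, -0.0272]), array([ 3.95  ,  0.0168, -0.0225])]
```

```bash
python3 - <<'E'
from h import *
line_to(T(.0512),rate=.003)
for i in range(4): print(see()); sleep(.15)
E
```

```text
(10.5083, np.float32(0.1355828), np.float32(0.92778426))
(10.7083, np.float32(0.13539761), np.float32(0.9264681))
(10.9083, np.float32(0.1351254), np.float32(0.9282349))
(11.1083, np.float32(0.1348145), np.float32(0.93016046))
```

```bash
python3 - <<'E'
from sim import *
for d,t in((.0015,.5),(.002,.5),(.0025,.5),(.002,.8),(.003,.8)):
  for c in(0,.0003):
   for m in(3.6,4.2):
    r=sim([(-d,t),(0,1),(0,1),(0,1),(0,1)],0,.084+c,-.0016,m); print(d,t,c,m,[(round((l[1]-.084-c)*1e3,1),round(l[2]*1e3,1)) for l in r[5]])
E
```

```text
0.0015 0.5 0 3.6 [(np.float64(-1.7), np.float64(-4.0)), (np.float64(-4.4), np.float64(-0.8)), (np.float64(-4.6), np.float64(-0.0)), (np.float64(-4.7), np.float64(-0.0)), (np.float64(-4.7), np.float64(-0.0))]
0.0015 0.5 0 4.2 [(np.float64(-1.6), np.float64(-3.8)), (np.float64(-4.3), np.float64(-1.0)), (np.float64(-4.8), np.float64(-0.1)), (np.float64(-4.8), np.float64(-0.0)), (np.float64(-4.8), np.float64(-0.0))]
0.0015 0.5 0.0003 3.6 [(np.float64(-2.3), np.float64(-4.7)), (np.float64(-5.7), np.float64(-1.3)), (np.float64(-6.2), np.float64(-0.1)), (np.float64(-6.2), np.float64(-0.0)), (np.float64(-6.2), np.float64(-0.0))]
0.0015 0.5 0.0003 4.2 [(np.float64(-2.2), np.float64(-4.6)), (np.float64(-5.7), np.float64(-1.6)), (np.float64(-6.5), np.float64(-0.1)), (np.float64(-6.5), np.float64(-0.0)), (np.float64(-6.5), np.float64(-0.0))]
0.002 0.5 0 3.6 [(np.float64(-2.4), np.float64(-6.0)), (np.float64(-7.1), np.float64(-2.3)), (np.float64(-8.2), np.float64(-0.2)), (np.float64(-8.3), np.float64(-0.0)), (np.float64(-8.3), np.float64(-0.0))]
0.002 0.5 0 4.2 [(np.float64(-2.2), np.float64(-5.7
[... 2433 characters left out ...]
np.float64(-0.0)), (np.float64(-14.2), np.float64(-0.0))]
0.003 0.8 0 4.2 [(np.float64(-4.2), np.float64(-7.6)), (np.float64(-11.1), np.float64(-4.3)), (np.float64(-14.3), np.float64(-1.4)), (np.float64(-14.9), np.float64(-0.1)), (np.float64(-14.9), np.float64(-0.0))]
0.003 0.8 0.0003 3.6 [(np.float64(-5.0), np.float64(-7.8)), (np.float64(-11.7), np.float64(-3.9)), (np.float64(-14.2), np.float64(-0.7)), (np.float64(-14.5), np.float64(-0.0)), (np.float64(-14.5), np.float64(-0.0))]
0.003 0.8 0.0003 4.2 [(np.float64(-4.8), np.float64(-7.7)), (np.float64(-11.7), np.float64(-4.3)), (np.float64(-14.9), np.float64(-1.4)), (np.float64(-15.5), np.float64(-0.1)), (np.float64(-15.6), np.float64(-0.0))]
```

```bash
python3 - <<'E'
from h import *
line_to(T(.0492),rate=.004); print(see()); sleep(.25); print(see()); line_to(T(.07),rate=.1); print(see()); sleep(.9); print(see()); sleep(.8); print(see())
p,_=snapshot("scene");q,_=snapshot("top")
a=cv2.resize(p[175:215,290:330,::-1],(400,400),interpolation=cv2.INTER_CUBIC);b=cv2.resize(q[120:160,205:245,::-1],(400,400),interpolation=cv2.INTER_CUBIC)
cv2.imwrite("pics/f.png",np.hstack([a,b])); print(read_clock())
E
```

```text
(11.9583, np.float32(0.13269824), np.float32(0.93210137))
(12.2583, np.float32(0.1310603), np.float32(0.93194056))
(12.6667, np.float32(0.12878498), np.float32(0.93367696))
(13.6167, np.float32(0.12640831), np.float32(0.9333454))
(14.4667, np.float32(0.12600586), np.float32(0.9303301))
14.6167
```

View pics/f.png

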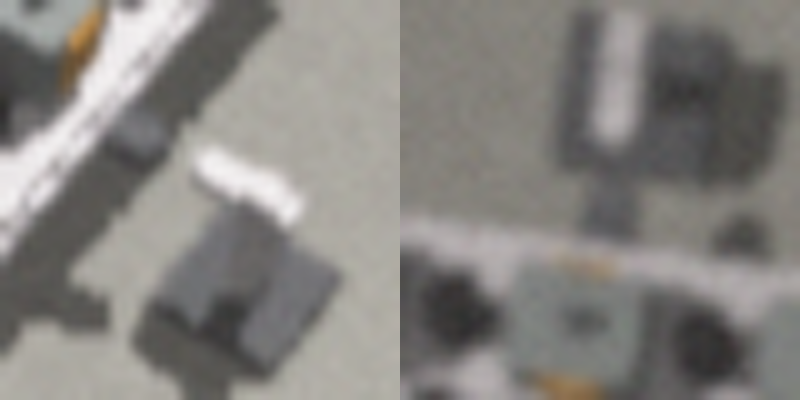

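The fin now sits opposite the pointer to within about a millimetre. In the top view the fin centre is at crop (610,205) and the pointer axis at (613,145). The carriage is almost still. I'll do one rectified check.

```bash
python3 - <<'E'
from h import *
out=[];print(see())
for n in("scene","top"):
    im=np.mean([snapshot(n)[0].astype(float) for _ in range(3)],0).astype(np.float32)
    q=[(.07,.10),(.07,.16),(.13,.16),(.13,.10)]; s=6000
    src=np.float32([w2pix(n,np.r_[C+a*nx+b*e,.058]) for a,b in q]); dst=np.float32([((b-.10)*s,(.13-a)*s) for a,b in q])
    r=cv2.warpPerspective(im,cv2.getPerspectiveTransform(src,dst),(360,360),flags=cv2.INTER_CUBIC)
    g=r.mean(2); col=np.arange(360)/6+100
    for x in(.122,.118,.114,.110,.100,.096,.092,.088,.084):
        w=g[int((.13-x)*s)-6:int((.13-x)*s)+6].mean(0); print(n,x,w[60:300:12].round().astype(int))
    out.append(np.clip(r,0,255).astype(np.uint8)[:,:,::-1])
cv2.imwrite("pics/g.png",np.hstack(out)); print(see())
E
```

```text
(14.6167, np.float32(0.12600762), np.float32(0.93024987))
scene 0.122 [150 149 152 149 140 133 144 178 210 230 239 238 232 222 203 184 173 168
 167 168]
scene 0.118 [166 165 165 161 150 141 152 183 216 231 237 238 234 220 201 182 169 166
 166 166]
scene 0.114 [166 166 166 163 153 141 144 176 213 235 240 237 232 221 200 182 172 167
 167 168]
scene 0.11 [164 165 167 166 161 153 149 163 194 220 234 236 229 217 202 183 171 169
 169 168]
scene 0.1 [149 144 144 143 136 135 135 138 149 155 156 158 165 168 162 156 152 150
 156 160]
scene 0.096 [ 97  95  92  87  83  81  83  83  90 106 113 111 113 119 129 128 115 102
  98 107]
scene 0.092 [ 84  80  73  71  74  82  91  98 105 109 109 107 100  93  90  91  89  86
  87  86]
scene 0.088 [ 85  82  76  72  76  88 100 112 117 117 118 117 109 100  93  88  86  86
  87  88]
scene 0.084 [ 84  79  73  72  77  90 103 112 118 121 119 114 109 101  94  90  87  85
  86  86]
top 0.122 [ 64  62  62  63  67  81 101 127 152 163 170 168 160 142 116  98  87  90
  96 105]
top 0.118 [ 77  75  77  78  75  84 106 130 155 171 176 173 159 139 113  94  87  87
  94 104]
top 0.114 [ 85  85  83  83  85  88 104 129 154 173 178 177 161 140 116  96  87  88
  96 106]
top 0.11 [ 87  88  88  87  87  89  97 116 138 156 162 158 144 123 105  91  87  88
  95 105]
top 0.1 [ 88  87  86  86  88  88  87  89  89  88  87  87  88  87  86  86  87  92
 101 113]
top 0.096 [114 112 109 106 105 100  95  91  90  92  95  98 102 104 106 106 107 110
 115 122]
top 0.092 [131 130 131 127 119 109  99  94  94  96  99 101 108 117 123 126 126 126
 126 126]
top 0.088 [132 132 130 125 114 102  95  94  97  97  96  95 102 113 122 128 129 128
 128 129]
top 0.084 [127 129 128 122 108  95  91  89  90  92  90  91 100 112 121 125 126 125
 125 126]
(14.9667, np.float32(0.12600073), np.float32(0.9308559))
```

View pics/g.png

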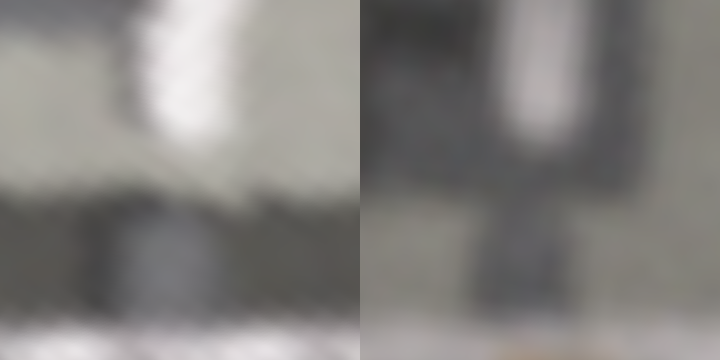

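In the rectified views the pointer appears at columns 190 and 540 and the fin at 170 and 525. The result depends on the actual surface heights, so I'll use the depth data to resolve it.

```bash
python3 - <<'E'
from h import *
print(see())
for n in("scene","top"):
    D=np.array([snapshot(n)[1] for _ in range(8)]); D[D==0]=np.nan; d=np.nanmedian(D,0); P=cloud(n,d).reshape(-1,3)
    x=((P[:,:2]-C)@nx*1e3).round(1); y=((P[:,:2]-C)@e*1e3).round(1); z=(P[:,2]*1e3).round(1)
    b=(abs(x-170)<25)&(abs(y-130)<60)&(z<12); print(n,"bench",np.median(z[b]))
    for nm,lo,hi in(("fin",77,103),("ptr",103,126)):
        k=(x>lo)&(x<hi)&(abs(y-130)<25)&(z>35)&(z<80); o=np.argsort(x[k]); print(nm); print(np.c_[x[k],y[k],z[k]][o].tolist())
print(see())
E
```

```text
(15.0167, np.float32(0.12598476), np.float32(0.930578))
scene bench 0.9
fin
[[77.8, 122.5, 62.3], [78.6, 127.6, 63.1], [78.7, 134.1, 61.8], [80.2, 125.5, 60.9], [80.3, 118.4, 63.1], [81.2, 130.0, 62.5], [81.4, 117.5, 59.1], [82.7, 121.3, 61.8], [83.6, 126.1, 63.0], [84.0, 131.9, 62.8], [84.5, 118.7, 60.4], [85.3, 123.8, 61.2], [85.6, 117.8, 56.5], [86.1, 128.7, 62.2], [86.8, 133.7, 63.1], [87.8, 126.2, 60.6], [88.0, 119.1, 62.8], [89.1, 130.1, 63.1], [89.4, 117.5, 60.0], [91.0, 127.3, 62.1], [91.2, 120.2, 64.4], [91.7, 120.6, 58.4], [91.8, 132.4, 62.8], [93.8, 129.2, 62.2], [94.0, 123.5, 57.0], [94.0, 122.0, 64.6], [96.9, 125.2, 57.5], [97.0, 123.5, 65.5]]
ptr
[[106.0, 129.2, 60.6], [108.5, 125.0, 61.7], [109.5, 129.5, 63.3], [110.3, 122.5, 60.1], [112.0, 125.3, 64.3], [112.5, 130.8, 64.3], [113.3, 123.7, 61.3], [114.3, 123.3, 56.6], [114.4, 128.0, 63.2], [115.2, 133.0, 64.1], [116.7, 124.3, 63.5], [116.9, 130.7, 62.2], [117.9, 123.0, 60.1], [118.8, 127.9, 61.1], [119.6, 132.7, 62.2], [121.5, 129.9, 61.2], [121.5, 122.9, 63.3], [121.6, 124.6, 55.4], [122.1, 135.4, 61.2], [124.0, 125.
[... 741 characters left out ...]
2], [94.0, 123.7, 61.7], [96.3, 130.2, 61.2], [96.7, 127.2, 61.3]]
ptr
[[106.9, 129.1, 57.0], [108.5, 132.0, 61.4], [108.9, 129.0, 61.4], [109.9, 126.3, 59.1], [111.0, 132.2, 64.2], [111.0, 135.4, 61.9], [112.1, 129.5, 61.0], [112.5, 126.5, 61.0], [114.2, 132.7, 63.4], [114.5, 136.1, 60.0], [114.6, 124.3, 53.9], [114.9, 129.8, 62.3], [115.7, 127.0, 60.5], [116.1, 124.0, 60.5], [117.6, 133.3, 62.1], [118.0, 130.3, 62.1], [118.9, 127.5, 60.0], [119.0, 124.4, 61.3], [120.5, 133.7, 62.6], [121.0, 130.7, 62.5], [121.4, 127.7, 62.4], [122.1, 124.9, 61.3], [123.8, 131.1, 63.3], [124.0, 134.4, 60.7], [124.3, 128.1, 63.3], [125.1, 125.3, 61.5]]
(15.8667, np.float32(0.12602806), np.float32(0.9299194))
```

The fin and pointer tops are both at about 62 mm. The fin is roughly 2 mm short of the pointer (fin 127.5–128, pointer 129.5). There's plenty of time (16 s), so I'll creep onto the lead buffer in 0.5 mm steps and let friction stop the carriage.

```bash
python3 - <<'E'
from h import *
a=np.radians(41.6); r=np.pi*np.array([np.cos(a),np.sin(a),0])
print(solve_ik(T(.218),r))
line_to(T(.202),rate=.15); y0=see()[1]; print(read_clock(),y0); y=.202
while y<.216 and read_clock()<24:
    y+=.0005; line_to(T(y),rate=.01); t,b,_=see()
    if b-y0>.00012: print("moved",t,y,b); break
for i in range(4):
    sleep(.15); t,b,_=see(); print(t,b)
E
```

```text
[-0.5145851   0.64295414 -0.06297581  2.13722366  0.1061192   0.36424058
 -0.78289712]
17.0 0.12600875
moved 22.35 0.21100000000000002 0.12667608
22.55 0.12711874
22.75 0.12742496
22.95 0.12789595
23.15 0.12800607
```

```bash
python3 - <<'E'
from h import *
line_to(T(.135),rate=.15); print(see()); line_to(T(.135,.2),rate=.15); print(see()); sleep(.8); print(see())
q=np.array([snapshot("top")[0] for _ in range(4)]).mean(0)
s=6000;Q=[(.07,.10),(.07,.16),(.13,.16),(.13,.10)]
g=cv2.warpPerspective(q.astype(np.float32),cv2.getPerspectiveTransform(np.float32([w2pix("top",np.r_[C+a*nx+b*e,.062]) for a,b in Q]),np.float32([((b-.10)*s,(.13-a)*s) for a,b in Q])),(360,360)).mean(2)
for x in(.118,.112,.094,.090): print(x,g[int((.13-x)*s)-6:int((.13-x)*s)+6].mean(0)[60:300:12].round().astype(int))
print(see())
E
```

```text
(23.8583, np.float32(0.12808383), np.float32(0.93459743))
(25.0583, np.float32(0.12807795), np.float32(0.934475))
(25.9083, np.float32(0.1280773), np.float32(0.93412644))
0.118 [ 73  73  72  73  76  89 108 133 152 165 169 163 151 131 111  94  88  89
  95 106]
0.112 [ 84  84  85  84  85  90 108 130 155 166 170 165 149 129 108  94  86  89
  96 108]
0.094 [116 115 113 111 111 109 104  99  93  90  89  91  95 101 105 109 112 115
 118 122]
0.09 [128 128 126 124 120 114 105  98  94  93  93  95  98 104 112 118 122 124
 125 125]
(26.1583, np.float32(0.12808505), np.float32(0.93407106))
```

```bash
python3 -c "
from workcell import *
print(close_job())"
```

```text
the job is handed in; nothing more can be done
None
```

I handed the job in at about 26 s. The carriage reached about 0.116 m/s and was braked on its buffers. It ran about 9 mm past the mark, so I nudged it back and then slightly forward. It now stands still with its fin within about 1 mm of the pointer by camera, clear of the far stop, and the gripper is raised clear.

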